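# Grade the pendulum balls on the two-deck bar grader

### The arm

A 6-joint arm with a two-finger parallel gripper is mounted at the origin on the work surface. World frame = base frame: x ahead of the robot, y to its left, z up, the work surface at z = 0. Lengths are in m, angles in rad, forces in N, time in s.
With the tool pointing down it reaches from about 0.375 to 0.9 m from the base axis. Payload 3.1 kg.
Tool frame: the origin (TCP) lies midway between the tips of the shut fingers; the grasp point (between the pads) lies 19 mm behind it; z points along the fingers, y is the line along which they close (so a half turn about z gives the same grasp; the last joint's range is limited). The gripper opens to 87 mm and grips with 3 to 60 N. Pads are 19 mm wide; open, the fingers measure 117 mm over their backs; the gripper's body (75 mm by 190 mm) begins 51 mm behind the grasp point.
Start: joints at [-1.282, 0.527, 1.433, -0, 1.181, -0.178], TCP at [0.281, -0.558, 0.223] pointing down, gripper open.
Joint ranges: [-3.08, 3.08], [-0.75, 2.2], [0.22, 2.44], [-1.43, 4.57], [0, 2.65], [-2.85, 2.85]. Speed limits (rad/s): [2.79, 2.79, 3.14, 3.14, 3.14, 3.14].

### API

Orientations are given as a unit quaternion [x, y, z, w].
In Python, from station import ctrl gives the robot as it stands. The module is installed in compiled form; this text tells all that it offers.
- The arm moves only by the tool send_rows, never from a script. Its argument "series" is a list of rows, each an object with "angular": the turn, a rotation vector about the world's x, y, z in degrees, a list of three; "xyz": the shift along the world's x, y, z in mm, a list of three; "fingers": the opening in per cent of the stroke, from 0 (shut) to 100 (fully open). A call has exactly 5 rows; each row is the pose to reach, as a shift and turn from the pose commanded when the call began; what a row does not reach only later rows make up. A row lasts 1/10 s, in which the tool goes at most 50 mm and 8.59 degrees, less where a joint would pass 70% of its speed; a pose out of reach is approached as far as the arm can. A call with a gripper value outside its range is refused whole. The fingers move at their own pace and stop on an object; the grip force is fixed at half the most. Time passes only in rows, so rows that repeat a pose let the fingers close, or fill a call up. It gives the time, the measured TCP pose, the force, the opening and the grip force at its end, in the units of the state.
- ctrl.get_state(): the state, without advancing time (a new reading comes with each control period).
- ctrl.grab_frame(name): name is "scene" or "top" or "wrist"; returns the picture (480x640x3 uint8, red, green, blue); there is no depth.
- ctrl.camera_info(name): a dict with "fx", "fy", "cx", "cy" (pixels), "position" and "rotation" of the camera in the world; the wrist camera has in their place "mount" (4x4, takes a point from camera to tool coordinates, whose origin is the TCP and whose axes are the flange's). Camera axes: x right, y down, z forward; pixel columns grow to the right and rows downward; lengths in m; the calibration is good to about 2 mm. A picture is of the moment at which its call begins: read the wrist's pose just before it. camera_info takes no time and is no camera call.
- ctrl.finish_job(): hands the job in; it is judged then, once.
The state is a dict: "time": time; "joint_pos": joint angles; "joint_velocities": joint speeds; "joint_efforts": joint torques, N m; "position": TCP position; "orientation": TCP orientation; "contact_force": force on the tool from outside, world axes, zero at the start; "moment": the same for the moment, N m; "width": opening from 0.0 (shut) to 1.0 (fully open); "finger_force": force on a finger pad.
Only numpy, scipy, OpenCV 4.12 (cv2) and the standard library are available. Lean on these libraries where they do the work, as an engineer would, in place of code of your own. Each camera call takes 0.05 s, during which the arm holds its last target. There are 200 camera calls.

### The job

Lift the tray of mixed wooden balls by its handle and gently rest its lip on the solid apron at the high end of the grading board, tray still level and all balls in it; then, keeping the lip resting there, tip the tray steeply so the balls roll down by themselves, small ones between the rods into the lower lane, large ones over them into the end lane. When it is empty, stand the tray level on the bench and let go. Let no ball fall on the bench, do not press hard on the board, and leave the other things where they are.

Things in the scene. Friction and masses are not known exactly. Their poses are not given: they have to be found in the camera images.
- board: Rigid wooden grading board, fixed to the bench, 218 mm wide (x), 447 mm long (y). Origin on the bench below it; own y points uphill (high end y +170, low end y -277), z up. Upper deck falls 10 degrees to -y: solid apron y +170 to +105, then rods to y -120, then the end lane to y -270. Side boards, inner faces at x +-102, rise 45 mm above the deck. Beyond the open high end is only bench.
- apron_edge (a point): A fixed mark on the board's centre line at its high end, 140 mm above the bench (board's axes). The upper edge of the plywood apron plate is at or straight above it: the plate is clamped in slotted guides 0 to 10 mm above this mark (not told: feel for it) and holds firm. Plate 202 mm wide, 65 mm long, 8 mm thick, falling 10 degrees to the board's -y.
- lower_lane (a point): Middle of the lower lane's floor, 43 mm above the bench (225 mm long, 204 mm wide, falls 10 degrees to the board's -y), under four steel rods 8 mm thick along y at x -93, -31, +31, +93 (clear gaps 54 mm), 66 mm below the rod tops: where the small balls belong.
- end_lane (a point): Middle of the end lane's floor, 46 mm above the bench at the board's low end (lane 150 mm long, 204 mm wide; floor falls 10 degrees to the board's -y): where the large balls belong.
- handle (a point): Centre of the tray's handle: a flat aluminium bar bridging the tray along the tray's x, 12 mm thick (y), 28 mm tall (z), 158 mm long, its centre 104 mm above the tray's underside and over its middle; 74 mm or more is free above the tray's floor under it. The tray's x, y, z axes; z up, the mouth at -y.
- lip (a point): Middle of the lower front edge of the tray's lip, the outermost edge of its mouth: 121 mm to -y of the handle and 83 mm below it, 21 mm above the tray's underside. Axes as the tray's.
- tray: Loose grey plastic tray, about 0.3 kg empty, 0.6 kg loaded, 156 mm wide (x); origin in the middle of its underside. Floor 8 mm thick, y +79 to -75; back and side walls 52 mm high; open mouth at -y, where a lip 5 mm thick with low sides rises outward at 22 degrees to y -121. Balls stay in when it is level and leave only when it is tipped mouth-down well over 22 degrees; about 40 empties it.
- large1_center (a point): Turned plain wooden ball, 70 mm in diameter, 120 g; starts somewhere in the tray. The point is its centre; its axes turn with it.
- large2_center (a point): Turned plain wooden ball, 70 mm in diameter, 120 g; starts somewhere in the tray. The point is its centre; its axes turn with it.
- small1_center (a point): Turned plain wooden ball, 46 mm in diameter, 36 g; starts somewhere in the tray. The point is its centre; its axes turn with it.
- small2_center (a point): Turned plain wooden ball, 46 mm in diameter, 36 g; starts somewhere in the tray. The point is its centre; its axes turn with it.
- microscope: Black school microscope, 350 mm tall, foot 170 x 130 mm; bystander. Origin under its foot.
- reagent: White plastic reagent bottle with cap, 72 mm across, 170 mm tall; bystander. Origin under its middle.
- slides: Green box of slides, 85 x 120 x 35 mm; bystander. Origin under its middle.
- weight: Steel slotted weight with a knob, 80 mm across, 85 mm tall; bystander. Origin under its middle.
Mind the look-alikes: they are no part of the job. Leave any blue or turquoise look-alike of the part that bears large1_center alone.

How it is judged:
By the outcome, as a careful person would: the job done as asked, in the order asked, and still so for the second after the job is handed in, with the robot touching nothing.
It also fails if it takes over 56 s, if anything falls off the work surface, if the arm or the gripper's body presses on something with over 40 N, if the wrist force passes 120 N, or if a joint passes its speed limit or range.

## Working session

There is one attempt and no reset: what is moved stays moved. The work goes in short steps, Python scripts to look and compute and a tool call to move; the robot and the scene stay as the last step left them, time stands still between calls to the robot, and variables do not carry over. Pictures are saved under pics/ and viewed, at most 10 in all, crops included, and the job is handed in when it is done.

Besides the shell and the picture viewer there is one more tool, called after "Emit:" by a JSON object that holds its "op" and its "data". send_rows: Moves the arm, as the interface text tells. Its arguments: {"type":"object","properties":{"series":{"type":"array"}},"required":["series"]}

```bash
mkdir -p pics; python3 - <<'E'
from station import ctrl
import cv2,numpy as np
s=ctrl.get_state()
print(s)
for n in("scene","top"):
    im=ctrl.grab_frame(n); cv2.imwrite(f"pics/{n}0.png",im[:,:,::-1])
    print(n,ctrl.camera_info(n))
print(ctrl.camera_info("wrist"))
E
```

```text
{'time': 0.0, 'joint_pos': array([-1.28249654e+00,  5.28470305e-01,  1.43393233e+00, -1.22806712e-05,
        1.18134994e+00, -1.78498463e-01]), 'joint_velocities': array([-7.47283132e-04,  3.11776204e-05, -3.79430464e-04, -1.59511664e-03,
       -5.12246504e-04, -4.19815957e-04]), 'joint_efforts': array([ 5.21851889e-04, -4.40030479e+01, -1.76593423e+01,  6.34628325e-02,
        5.83612360e-02, -1.64111511e-04]), 'position': array([ 0.28107938, -0.55740322,  0.22155952]), 'orientation': array([ 9.72884740e-01,  2.31287951e-01, -6.49300014e-05, -1.07801759e-03]), 'contact_force': array([ 0.34364728,  0.30152206, -0.84987994]), 'moment': array([ 0.00498183,  0.01677611, -0.0169087 ]), 'finger_force': 0.0, 'width': 0.9992501929385083}
scene {'fx': 608.4837087404934, 'fy': 608.4837087404934, 'cx': 321.02300208158846, 'cy': 233.4055280768779, 'position': array([1.48675037, 0.89991073, 1.31157582]), 'rotation': array([ 0.33608048,  0.85481325, -0.37016313, -0.13900891])}
top {'fx': 491.6692648266551, 'fy': 491.6692648266551, 'cx': 314.90918792847197, 'cy': 244.7909442376212, 'position': array([ 0.38933966, -0.08168771,  1.41751875]), 'rotation': array([-0.69878842,  0.70998832, -0.05414839,  0.06840528])}
{'fx': 373.3297689878468, 'fy': 373.3297689878468, 'cx': 326.45825297589596, 'cy': 242.89579233422407, 'mount': array([[-4.66507951e-04, -9.57930875e-01, -2.86998642e-01,
         7.76074341e-02],
       [ 9.99999394e-01, -1.60595002e-04, -1.08944334e-03,
        -4.41864229e-04],
       [ 9.97520861e-04, -2.86998976e-01,  9.57930369e-01,
        -1.63286214e-01],
       [ 0.00000000e+00,  0.00000000e+00,  0.00000000e+00,
         1.00000000e+00]])}
```

View pics/top0.png

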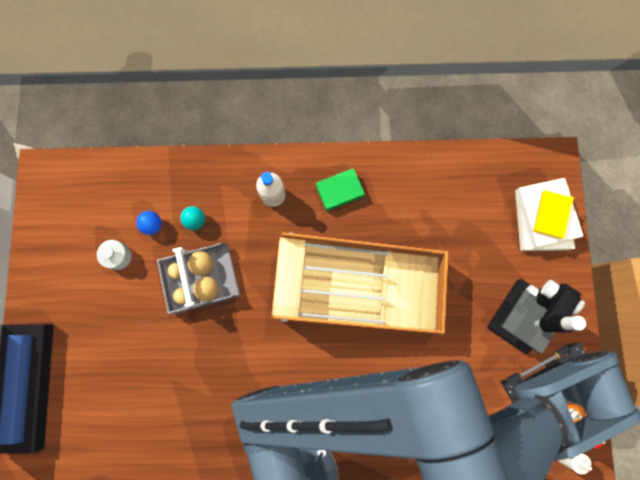

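View pics/scene0.png

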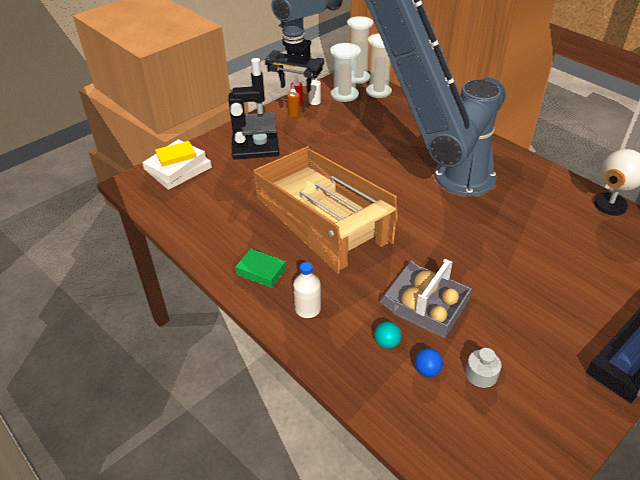

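```bash
cat > h.py <<'E'
import numpy as np,cv2
from station import ctrl
from scipy.spatial.transform import Rotation as R
def cam(n):
    c=ctrl.camera_info(n); K=np.array([[c['fx'],0,c['cx']],[0,c['fy'],c['cy']],[0,0,1]])
    return K,R.from_quat(c['rotation']).as_matrix() if np.size(c['rotation'])==4 else c['rotation'],c['position']
def ray(n,u,v):
    K,Rm,p=cam(n); return p,Rm@np.linalg.solve(K,[u,v,1])
def plane(n,u,v,z):
    p,d=ray(n,u,v); return p+d*(z-p[2])/d[2]
def proj(n,X):
    K,Rm,p=cam(n); q=K@Rm.T@(np.asarray(X)-p); return q[:2]/q[2]
E
python3 - <<'E'
import cv2,numpy as np
a=cv2.imread('pics/top0.png');b=cv2.imread('pics/scene0.png')
def crop(im,x0,y0,w,h,s):
    c=cv2.resize(im[y0:y0+h,x0:x0+w],None,fx=s,fy=s,interpolation=cv2.INTER_CUBIC)
    for x in range(x0-x0%20+20,x0+w,20): cv2.putText(c,str(x),(int((x-x0)*s)-8,8),0,.3,(0,255,255));cv2.line(c,(int((x-x0)*s),10),(int((x-x0)*s),14),(0,255,255))
    for y in range(y0-y0%20+20,y0+h,20): cv2.putText(c,str(y),(0,int((y-y0)*s)+3),0,.3,(0,255,255));cv2.line(c,(20,int((y-y0)*s)),(26,int((y-y0)*s)),(0,255,255))
    return c
t=crop(a,150,225,310,115,2.58)[:296,:799]
s=crop(b,250,140,230,200,3.47)[:, :799]
s=crop(b,250,140,230,205,3.0)
cv2.imwrite('pics/tz.png',cv2.resize(crop(a,150,225,160,115,5.0),None,fx=1,fy=1)); cv2.imwrite('pics/sz.png',s[:600]);
E
```

```text
(no output)
```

View pics/tz.png

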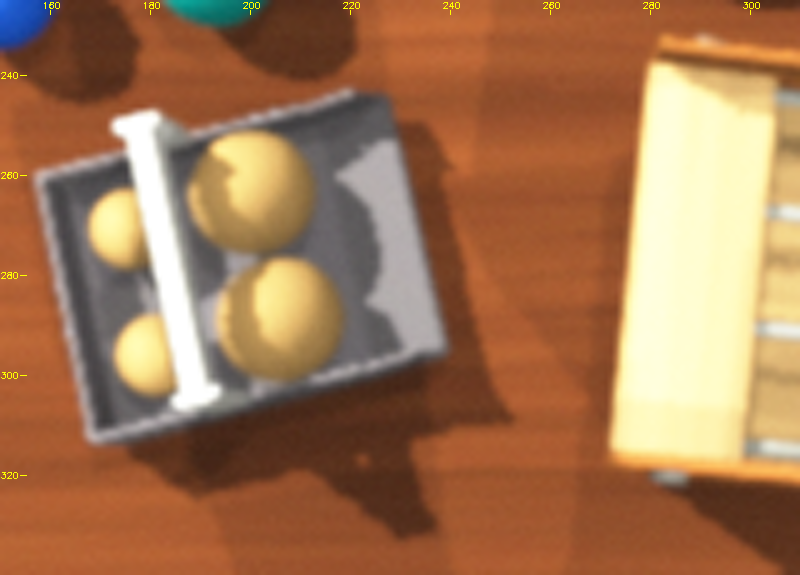

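View pics/sz.png

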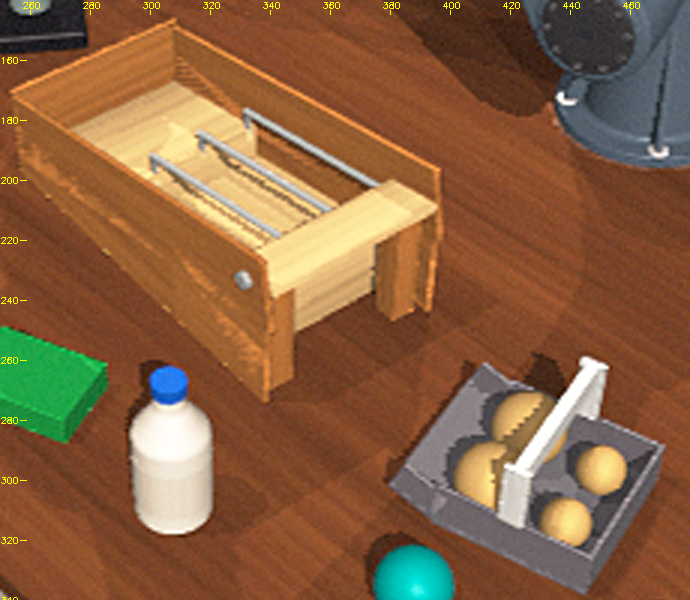

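```bash
python3 - <<'E'
from h import *
np.set_printoptions(precision=4,suppress=True)
A=plane('top',179.5,249,.118);B=plane('top',189.7,304.5,.118)
d=A-B;print('handle',A,B,(A+B)/2,np.linalg.norm(d),np.degrees(np.arctan2(d[1],d[0])))
L1=plane('top',228.5,244,.03);L2=plane('top',239,295,.03)
d=L1-L2;print('lip',L1,L2,(L1+L2)/2,np.linalg.norm(d),np.degrees(np.arctan2(d[1],d[0])))
for z in(.14,.145,.15):
    C=plane('top',280,237.5,z);D=plane('top',272.5,316.5,z)
    d=C-D;print('apron',z,C,D,(C+D)/2,np.linalg.norm(d),np.degrees(np.arctan2(d[1],d[0])),proj('scene',C),proj('scene',D))
A[2]=B[2]=.118;print(proj('scene',A),proj('scene',B))
s=ctrl.get_state();print(R.from_quat(s['orientation']).as_matrix())
E
```

```text
handle [0.6124 0.3083 0.118 ] [0.4631 0.2761 0.118 ] [0.5377 0.2922 0.118 ] 0.15267096737198776 12.151833270972034
lip [0.6396 0.1933 0.03  ] [0.4927 0.1611 0.03  ] [0.5661 0.1772 0.03  ] 0.15037052764036904 12.355360349429903
apron 0.14 [0.6348 0.0348 0.14  ] [0.4278 0.0545 0.14  ] [0.5313 0.0447 0.14  ] 0.2078732933132627 -5.445885190645945 [340.351  239.3396] [396.0823 208.9847]
apron 0.145 [0.6338 0.0344 0.145 ] [0.4277 0.054  0.145 ] [0.5308 0.0442 0.145 ] 0.20705971114820942 -5.445885190645953 [340.5058 237.7906] [396.1074 207.5804]
apron 0.15 [0.6329 0.0339 0.15  ] [0.4275 0.0535 0.15  ] [0.5302 0.0437 0.15  ] 0.20624612898315614 -5.445885190645953 [340.6611 236.2366] [396.1326 206.1712]
[420.3963 295.0743] [447.3514 259.9281]
[[ 0.893   0.45   -0.0005]
 [ 0.45   -0.893   0.0019]
 [ 0.0004 -0.0019 -1.    ]]
```

Emit:
{"op": "send_rows", "data": {"series": [{"angular": [0,0,-3],"xyz": [17,42,20],"fingers": 45},{"angular": [0,0,-6],"xyz": [34,84,40],"fingers": 45},{"angular": [0,0,-9],"xyz": [51,126,55],"fingers": 45},{"angular": [0,0,-11],"xyz": [68,170,65],"fingers": 45},{"angular": [0,0,-12],"xyz": [83,214,70],"fingers": 45}]}}

```text
time: 0.6
position: [0.365, -0.3427, 0.2933]
orientation: [0.992, 0.128, 0.0, 0.001]
contact_force: [0.2, -0.7, 0.4]
width: 0.632
finger_force: 0.0
```

Emit:
{"op": "send_rows", "data": {"series": [{"angular": [0,0,-3],"xyz": [17,43,20],"fingers": 45},{"angular": [0,0,-6],"xyz": [34,86,40],"fingers": 45},{"angular": [0,0,-8],"xyz": [51,130,50],"fingers": 45},{"angular": [0,0,-9],"xyz": [68,174,55],"fingers": 45},{"angular": [0,0,-10],"xyz": [83,218,60],"fingers": 45}]}}

```text
time: 1.1
position: [0.4476, -0.1242, 0.3529]
orientation: [0.999, 0.041, 0.0, 0.0]
contact_force: [0.7, -0.2, -0.2]
width: 0.45
finger_force: 0.0
```

Emit:
{"op": "send_rows", "data": {"series": [{"angular": [0,0,-2],"xyz": [17,45,10],"fingers": 45},{"angular": [0,0,-4],"xyz": [34,90,20],"fingers": 45},{"angular": [0,0,-6],"xyz": [51,135,30],"fingers": 45},{"angular": [0,0,-8],"xyz": [68,180,40],"fingers": 45},{"angular": [0,0,-10],"xyz": [83,225,48],"fingers": 45}]}}

```text
time: 1.6
position: [0.5306, 0.1009, 0.4008]
orientation: [0.999, -0.046, 0.0, 0.0]
contact_force: [0.7, -0.6, 0.6]
width: 0.451
finger_force: 0.0
```

Emit:
{"op": "send_rows", "data": {"series": [{"angular": [8,-0.8,0],"xyz": [0,0,0],"fingers": 45},{"angular": [16,-1.5,0],"xyz": [0,0,0],"fingers": 45},{"angular": [24,-2.3,0],"xyz": [0,0,0],"fingers": 45},{"angular": [32,-3,0],"xyz": [0,0,0],"fingers": 45},{"angular": [40,-3.8,0],"xyz": [0,0,0],"fingers": 45}]}}

```text
time: 2.1
position: [0.5304, 0.0989, 0.4011]
orientation: [0.937, -0.043, 0.018, -0.345]
contact_force: [-0.5, 0.2, -0.6]
width: 0.451
finger_force: 0.0
```

```bash
python3 -c "
from h import *
s=ctrl.get_state();np.set_printoptions(precision=3,suppress=True);print(s['time'],s['joint_pos'],s['position'],s['contact_force']);print(R.from_quat(s['orientation']).as_matrix())"
```

```text
2.1 [-0.405  0.271  1.55   0.667  1.574  1.171] [0.53  0.099 0.401] [-0.509  0.153 -0.6  ]
[[ 0.996 -0.068  0.063]
 [-0.093 -0.758  0.646]
 [ 0.004 -0.649 -0.761]]
```

Emit:
{"op": "send_rows", "data": {"series": [{"angular": [-8,0.8,0],"xyz": [0,40,0],"fingers": 45},{"angular": [-16,1.5,0],"xyz": [2,80,-20],"fingers": 45},{"angular": [-24,2.3,0],"xyz": [4,120,-40],"fingers": 45},{"angular": [-32,3,0],"xyz": [6,160,-60],"fingers": 45},{"angular": [-40,3.8,0],"xyz": [7,191,-90],"fingers": 45}]}}

```text
time: 2.6
position: [0.5386, 0.2919, 0.3123]
orientation: [0.999, -0.046, 0.003, 0.002]
contact_force: [1.5, -0.5, -0.3]
width: 0.447
finger_force: 0.0
```

Emit:
{"op": "send_rows", "data": {"series": [{"angular": [0,0,5],"xyz": [0,0,-40],"fingers": 45},{"angular": [0,0,10],"xyz": [0,0,-80],"fingers": 45},{"angular": [0,0,15],"xyz": [0,0,-110],"fingers": 45},{"angular": [0,0,17.5],"xyz": [0,0,-120],"fingers": 45},{"angular": [0,0,17.5],"xyz": [0,0,-120],"fingers": 45}]}}

```text
time: 3.1
position: [0.5353, 0.2894, 0.1876]
orientation: [0.994, 0.107, -0.003, 0.001]
contact_force: [-0.8, -0.6, 0.3]
width: 0.45
finger_force: 0.0
```

```bash
cat >> h.py <<'E'
def wray(s,u,v):
    c=ctrl.camera_info('wrist'); K=np.array([[c['fx'],0,c['cx']],[0,c['fy'],c['cy']],[0,0,1]])
    T=np.eye(4);T[:3,:3]=R.from_quat(s['orientation']).as_matrix();T[:3,3]=s['position'];T=T@c['mount']
    return T[:3,3],T[:3,:3]@np.linalg.solve(K,[u,v,1])
def wplane(s,u,v,z):
    p,d=wray(s,u,v); return p+d*(z-p[2])/d[2]
E
python3 - <<'E'
from h import *
import json
s=ctrl.get_state();im=ctrl.grab_frame('wrist');cv2.imwrite('pics/w1.png',im[:,:,::-1])
json.dump({k:list(s[k]) for k in('position','orientation')},open('w1.json','w'))
print(s['position'],s['orientation'])
E
```

```text
[0.53527882 0.28944283 0.18760444] [ 9.94280315e-01  1.06752641e-01 -3.17771079e-03  6.57029517e-04]
```

View pics/w1.png

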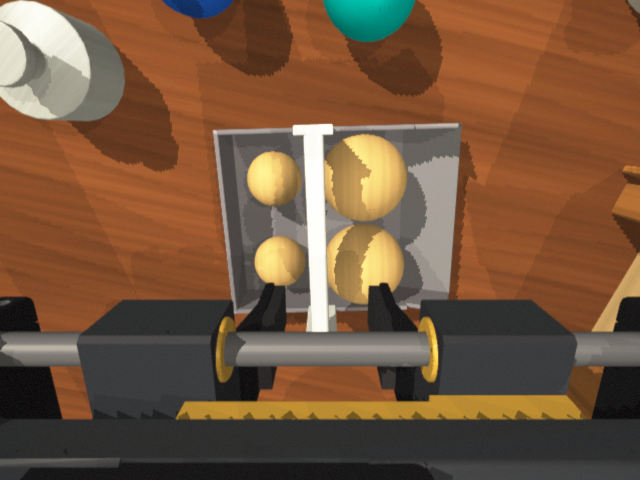

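```bash
python3 - <<'E'
from h import *
import json
np.set_printoptions(precision=4,suppress=True)
s={k:np.array(v) for k,v in json.load(open('w1.json')).items()}
im=cv2.imread('pics/w1.png').astype(int)
P=[]
for v in range(145,300,10):
    r=im[v]; m=np.where((r.min(1)>195)&(np.ptp(r,axis=1)<25)&(np.arange(640)>295)&(np.arange(640)<335))[0]
    if len(m)>5:P.append(wplane(s,(m.min()+m.max())/2,v,.118)); print(v,m.min(),m.max(),P[-1][:2])
P=np.array(P);k=np.polyfit(P[:,0],P[:,1],1);print(np.degrees(np.arctan(k[0])),np.polyval(k,.5377))
E=wplane(s,315,134,.118);print('far end',E)
for u,v in((460,124),(450,312)): print(wplane(s,u,v,.035))
print(R.from_quat(s['orientation']).as_matrix())
E
```

```text
145 304 322 [0.6009 0.3123]
155 305 322 [0.5952 0.3108]
165 305 322 [0.5894 0.3096]
175 305 323 [0.5835 0.3081]
185 306 323 [0.5775 0.3065]
195 306 323 [0.5714 0.3053]
205 307 323 [0.5652 0.3037]
215 307 324 [0.559 0.302]
225 308 324 [0.5526 0.3004]
235 308 324 [0.5461 0.299 ]
245 308 325 [0.5395 0.2973]
255 309 324 [0.5328 0.2959]
265 309 325 [0.526  0.2942]
275 310 325 [0.5191 0.2924]
285 310 325 [0.512  0.2909]
295 311 326 [0.5049 0.2887]
13.652633379600317 0.2969377081674352
far end [0.6074 0.3124 0.118 ]
[0.638  0.2021 0.035 ]
[0.4758 0.1585 0.035 ]
[[ 0.9772  0.2123 -0.0062]
 [ 0.2123 -0.9772 -0.002 ]
 [-0.0065  0.0006 -1.    ]]
```

```bash
python3 -c "
from h import *
s=ctrl.get_state();np.set_printoptions(precision=4,suppress=True);print(s['time'],s['joint_pos'],s['position'],s['contact_force']);print(R.from_quat(s['orientation']).as_matrix())"
```

```text
3.15 [ 0.3121  0.5462  1.5036 -0.      1.0945  1.67  ] [0.5366 0.2897 0.1894] [0.9228 1.3093 0.7185]
[[ 0.9774  0.2113 -0.0026]
 [ 0.2113 -0.9774 -0.0009]
 [-0.0028  0.0003 -1.    ]]
```

Emit:
{"op": "send_rows", "data": {"series": [{"angular": [0,0,1],"xyz": [-1,4,-25],"fingers": 45},{"angular": [0,0,1],"xyz": [-1,4,-50],"fingers": 45},{"angular": [0,0,1],"xyz": [-1,4,-75],"fingers": 45},{"angular": [0,0,1],"xyz": [-1,4,-95],"fingers": 45},{"angular": [0,0,1],"xyz": [-1,4,-101],"fingers": 45}]}}

```text
time: 3.65
position: [0.536, 0.2936, 0.0887]
orientation: [0.993, 0.115, -0.001, 0.0]
contact_force: [0.9, -0.3, -0.4]
width: 0.45
finger_force: 0.0
```

Emit:
{"op": "send_rows", "data": {"series": [{"angular": [0,0,0],"xyz": [0,0,0],"fingers": 45},{"angular": [0,0,0],"xyz": [0,0,0],"fingers": 30},{"angular": [0,0,0],"xyz": [0,0,0],"fingers": 22},{"angular": [0,0,0],"xyz": [0,0,0],"fingers": 16},{"angular": [0,0,0],"xyz": [0,0,0],"fingers": 10}]}}

```text
time: 4.15
position: [0.5367, 0.2942, 0.0904]
orientation: [0.993, 0.115, 0.001, -0.0]
contact_force: [-2.3, 5.4, 3.6]
width: 0.172
finger_force: 3.1
```

Emit:
{"op": "send_rows", "data": {"series": [{"angular": [0,0,0],"xyz": [0,0,0],"fingers": 5},{"angular": [0,0,0],"xyz": [0,0,0],"fingers": 0},{"angular": [0,0,0],"xyz": [0,0,0],"fingers": 0},{"angular": [0,0,0],"xyz": [0,0,0],"fingers": 0},{"angular": [0,0,0],"xyz": [0,0,0],"fingers": 0}]}}

```text
time: 4.65
position: [0.5367, 0.2948, 0.0903]
orientation: [0.993, 0.115, 0.001, -0.001]
contact_force: [-1.8, 4.9, 5.8]
width: 0.134
finger_force: 30.0
```

Emit:
{"op": "send_rows", "data": {"series": [{"angular": [0,0,0],"xyz": [0,0,4],"fingers": 0},{"angular": [0,0,0],"xyz": [0,0,12],"fingers": 0},{"angular": [0,0,0],"xyz": [0,0,24],"fingers": 0},{"angular": [0,0,0],"xyz": [0,0,38],"fingers": 0},{"angular": [0,0,0],"xyz": [0,0,52],"fingers": 0}]}}

```text
time: 5.15
position: [0.5364, 0.2937, 0.1427]
orientation: [0.993, 0.115, 0.0, 0.0]
contact_force: [0.1, 0.1, -5.5]
width: 0.133
finger_force: 30.0
```

Emit:
{"op": "send_rows", "data": {"series": [{"angular": [0,0,-1.5],"xyz": [0,0,15],"fingers": 0},{"angular": [0,0,-4],"xyz": [0,0,33],"fingers": 0},{"angular": [0,0,-7],"xyz": [0,0,53],"fingers": 0},{"angular": [0,0,-10],"xyz": [0,0,73],"fingers": 0},{"angular": [0,0,-13],"xyz": [0,0,90],"fingers": 0}]}}

```text
time: 5.65
position: [0.5364, 0.2938, 0.2339]
orientation: [1.0, 0.001, 0.001, -0.0]
contact_force: [-0.2, 0.6, -5.6]
width: 0.135
finger_force: 30.0
```

Emit:
{"op": "send_rows", "data": {"series": [{"angular": [0,0,-2.5],"xyz": [0,-4,10],"fingers": 0},{"angular": [0,0,-4.5],"xyz": [0,-14,16],"fingers": 0},{"angular": [0,0,-5.4],"xyz": [1,-28,18],"fingers": 0},{"angular": [0,0,-5.4],"xyz": [1,-42,18],"fingers": 0},{"angular": [0,0,-5.4],"xyz": [2,-55,18],"fingers": 0}]}}

```text
time: 6.15
position: [0.5376, 0.237, 0.2489]
orientation: [0.999, -0.045, -0.001, 0.001]
contact_force: [-0.1, -0.2, -5.3]
width: 0.138
finger_force: 30.0
```

Emit:
{"op": "send_rows", "data": {"series": [{"angular": [0,0,0],"xyz": [0,-10,0],"fingers": 0},{"angular": [0,0,0],"xyz": [1,-17,0],"fingers": 0},{"angular": [0,0,0],"xyz": [1,-20,0],"fingers": 0},{"angular": [0,0,0],"xyz": [1,-20,0],"fingers": 0},{"angular": [0,0,0],"xyz": [1,-20,0],"fingers": 0}]}}

```text
time: 6.65
position: [0.5393, 0.2192, 0.2495]
orientation: [0.999, -0.045, -0.0, -0.0]
contact_force: [0.2, -0.7, -7.9]
width: 0.133
finger_force: 30.0
```

```bash
python3 - <<'E'
from h import *
np.set_printoptions(precision=4,suppress=True)
s=ctrl.get_state();a=ctrl.grab_frame('top')[:,:,::-1];b=ctrl.grab_frame('scene')[:,:,::-1]
print(s['time'],s['position'],s['contact_force'],s['moment'],'\n',R.from_quat(s['orientation']).as_matrix())
cv2.imwrite('pics/t2.png',a);cv2.imwrite('pics/s2.png',b)
def crop(im,x0,y0,w,h,s):
    c=cv2.resize(im[y0:y0+h,x0:x0+w],None,fx=s,fy=s,interpolation=cv2.INTER_CUBIC)
    for x in range(x0-x0%20+20,x0+w,20): cv2.putText(c,str(x),(int((x-x0)*s)-8,8),0,.3,(0,255,255));cv2.line(c,(int((x-x0)*s),10),(int((x-x0)*s),14),(0,255,255))
    for y in range(y0-y0%20+20,y0+h,20): cv2.putText(c,str(y),(0,int((y-y0)*s)+3),0,.3,(0,255,255));cv2.line(c,(20,int((y-y0)*s)),(26,int((y-y0)*s)),(0,255,255))
    return c
cv2.imwrite('pics/c2.png',np.hstack([crop(a,190,220,130,200,3)[:, :390],crop(b,310,150,136,200,3)]))
E
```

```text
6.65 [0.5393 0.2192 0.2495] [ 0.2273 -0.6917 -7.9079] [ 0.0986 -0.0303 -0.0155] 
 [[ 0.996  -0.0897 -0.0001]
 [-0.0897 -0.996   0.0005]
 [-0.0001 -0.0005 -1.    ]]
```

View pics/c2.png

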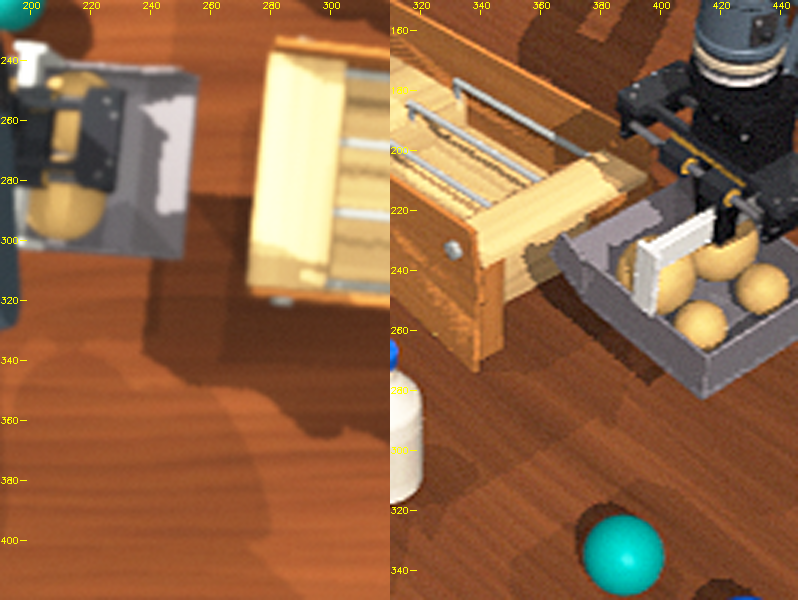

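```bash
python3 - <<'E'
from h import *
np.set_printoptions(precision=4,suppress=True)
A=plane('top',255.3,244.5,.19);B=plane('top',250.7,306,.19);d=A-B
print(A,B,(A+B)/2,np.linalg.norm(d),np.degrees(np.arctan2(d[1],d[0])))
print('pred corners px', [proj('top',[.5284+.078*k*.996,.0987-.078*k*.0897,.1805]) for k in(1,-1)],[proj('scene',[.5284+.078*k*.996,.0987-.078*k*.0897,.1805]) for k in(1,-1)])
E
```

```text
[0.6082 0.0932 0.19  ] [0.453  0.1036 0.19  ] [0.5306 0.0984 0.19  ] 0.15554724448364243 -3.832967017787986
pred corners px [array([256.391 , 245.9422]), array([250.417 , 307.1187])] [array([362.8137, 234.1283]), array([405.1916, 210.5092])]
```

Emit:
{"op": "send_rows", "data": {"series": [{"angular": [0,0,0],"xyz": [0,-6,0],"fingers": 0},{"angular": [0,0,0],"xyz": [0,-20,0],"fingers": 0},{"angular": [0,0,0],"xyz": [0,-38,0],"fingers": 0},{"angular": [0,0,0],"xyz": [0,-54,0],"fingers": 0},{"angular": [0,0,0],"xyz": [0,-64,0],"fingers": 0}]}}

```text
time: 7.25
position: [0.5392, 0.1529, 0.2496]
orientation: [0.999, -0.046, -0.0, 0.0]
contact_force: [0.0, 0.3, -6.7]
width: 0.138
finger_force: 30.0
```

Emit:
{"op": "send_rows", "data": {"series": [{"angular": [0,0,0],"xyz": [0,0,-3],"fingers": 0},{"angular": [0,0,0],"xyz": [0,0,-9],"fingers": 0},{"angular": [0,0,0],"xyz": [0,0,-15],"fingers": 0},{"angular": [0,0,0],"xyz": [0,0,-19],"fingers": 0},{"angular": [0,0,0],"xyz": [0,0,-20],"fingers": 0}]}}

```text
time: 7.75
position: [0.5386, 0.1554, 0.2285]
orientation: [0.999, -0.045, -0.001, 0.0]
contact_force: [-0.3, 0.5, -5.3]
width: 0.14
finger_force: 30.0
```

Emit:
{"op": "send_rows", "data": {"series": [{"angular": [0,0,0],"xyz": [0,0,-1],"fingers": 0},{"angular": [0,0,0],"xyz": [0,0,-2],"fingers": 0},{"angular": [0,0,0],"xyz": [0,0,-3],"fingers": 0},{"angular": [0,0,0],"xyz": [0,0,-3.5],"fingers": 0},{"angular": [0,0,0],"xyz": [0,0,-3.5],"fingers": 0}]}}

```text
time: 8.25
position: [0.5393, 0.1549, 0.2261]
orientation: [0.999, -0.045, 0.0, -0.0]
contact_force: [0.1, -0.2, -5.7]
width: 0.131
finger_force: 30.0
```

```bash
cat > st.py <<'E'
from h import *
s=ctrl.get_state();np.set_printoptions(precision=4,suppress=True);print(s['time'],s['position'],s['contact_force'],s['moment'],R.from_quat(s['orientation']).as_matrix()[:,2])
E
python3 st.py
```

```text
8.25 [0.5393 0.1549 0.2261] [ 0.0618 -0.1961 -5.6814] [0.2052 0.0325 0.0417] [ 0.      0.0001 -1.    ]
```

Emit:
{"op": "send_rows", "data": {"series": [{"angular": [0,0,0],"xyz": [0,0,-0.5],"fingers": 0},{"angular": [0,0,0],"xyz": [0,0,-1],"fingers": 0},{"angular": [0,0,0],"xyz": [0,0,-1.5],"fingers": 0},{"angular": [0,0,0],"xyz": [0,0,-2],"fingers": 0},{"angular": [0,0,0],"xyz": [0,0,-2],"fingers": 0}]}}

```text
time: 8.75
position: [0.5392, 0.1549, 0.2239]
orientation: [0.999, -0.045, -0.0, -0.0]
contact_force: [1.0, -0.3, -6.3]
width: 0.138
finger_force: 30.0
```

```bash
python3 st.py
```

```text
8.75 [0.5392 0.1549 0.2239] [ 1.0494 -0.2582 -6.2675] [0.1981 0.061  0.0364] [-0.0002  0.     -1.    ]
```

Emit:
{"op": "send_rows", "data": {"series": [{"angular": [0,0,0],"xyz": [0,0,-0.5],"fingers": 0},{"angular": [0,0,0],"xyz": [0,0,-1],"fingers": 0},{"angular": [0,0,0],"xyz": [0,0,-1.5],"fingers": 0},{"angular": [0,0,0],"xyz": [0,0,-1.5],"fingers": 0},{"angular": [0,0,0],"xyz": [0,0,-1.5],"fingers": 0}]}}

```text
time: 9.25
position: [0.5393, 0.1549, 0.2225]
orientation: [0.999, -0.045, -0.0, 0.0]
contact_force: [0.9, 0.0, -6.2]
width: 0.132
finger_force: 30.0
```

```bash
python3 st.py
```

```text
9.25 [0.5393 0.1549 0.2225] [ 0.8773  0.0402 -6.2456] [ 0.1995  0.0075 -0.0254] [-0.0001 -0.     -1.    ]
```

Emit:
{"op": "send_rows", "data": {"series": [{"angular": [0,0,0],"xyz": [0,0,-0.5],"fingers": 0},{"angular": [0,0,0],"xyz": [0,0,-1],"fingers": 0},{"angular": [0,0,0],"xyz": [0,0,-1.5],"fingers": 0},{"angular": [0,0,0],"xyz": [0,0,-1.5],"fingers": 0},{"angular": [0,0,0],"xyz": [0,0,-1.5],"fingers": 0}]}}

```text
time: 9.75
position: [0.5393, 0.1549, 0.221]
orientation: [0.999, -0.045, -0.0, 0.0]
contact_force: [0.4, -0.1, -4.8]
width: 0.139
finger_force: 30.0
```

```bash
python3 st.py
```

```text
9.75 [0.5393 0.1549 0.221 ] [ 0.4345 -0.1229 -4.8067] [0.2187 0.0069 0.004 ] [-0. -0. -1.]
```

Emit:
{"op": "send_rows", "data": {"series": [{"angular": [0,0,0],"xyz": [0,0,-0.5],"fingers": 0},{"angular": [0,0,0],"xyz": [0,0,-1],"fingers": 0},{"angular": [0,0,0],"xyz": [0,0,-1.5],"fingers": 0},{"angular": [0,0,0],"xyz": [0,0,-1.5],"fingers": 0},{"angular": [0,0,0],"xyz": [0,0,-1.5],"fingers": 0}]}}

```text
time: 10.25
position: [0.5396, 0.1551, 0.22]
orientation: [0.999, -0.045, 0.001, -0.0]
contact_force: [0.2, 1.3, -2.3]
width: 0.136
finger_force: 30.0
```

```bash
python3 st.py
```

```text
10.25 [0.5396 0.1551 0.22  ] [ 0.1833  1.2947 -2.3339] [ 0.2134  0.1488 -0.0155] [ 0.0011  0.0004 -1.    ]
```

Emit:
{"op": "send_rows", "data": {"series": [{"angular": [0,0,0],"xyz": [0,0,0],"fingers": 0},{"angular": [0,0,0],"xyz": [0,0,0],"fingers": 0},{"angular": [0,0,0],"xyz": [0,0,0],"fingers": 0},{"angular": [0,0,0],"xyz": [0,0,0],"fingers": 0},{"angular": [0,0,0],"xyz": [0,0,0],"fingers": 0}]}}

```text
time: 10.75
position: [0.5397, 0.1552, 0.2199]
orientation: [0.999, -0.045, 0.0, -0.0]
contact_force: [0.4, 3.9, 1.4]
width: 0.139
finger_force: 30.0
```

```bash
python3 st.py; python3 - <<'E'
from h import *
b=ctrl.grab_frame('scene')[:,:,::-1];a=ctrl.grab_frame('top')[:,:,::-1]
f=lambda im,x,y,w,h,s:cv2.resize(im[y:y+h,x:x+w],None,fx=s,fy=s,interpolation=cv2.INTER_CUBIC)
cv2.imwrite('pics/c3.png',np.hstack([f(b,310,140,130,150,4)[:, :],f(a,210,225,70,150,4)]))
E
python3 st.py
```

```text
10.75 [0.5397 0.1552 0.2199] [0.3655 3.8823 1.423 ] [ 0.4336  0.0731 -0.0453] [ 0.001   0.0006 -1.    ]
10.85 [0.5397 0.1552 0.2199] [0.8928 3.1269 0.4989] [0.4549 0.1198 0.0018] [ 0.001   0.0006 -1.    ]
```

View pics/c3.png

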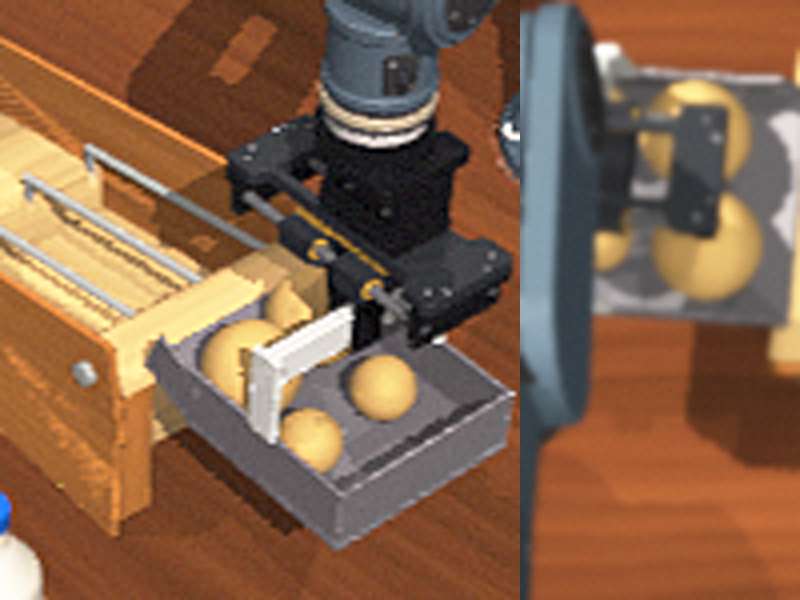

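```bash
python3 - <<'E'
import numpy as np
def T(th,s=10):
    a=np.radians(max(22-th,-10));t=np.radians(th);c,n=np.cos(t),np.sin(t)
    return np.array([-s*np.cos(a)+121*c-69*n, s*np.sin(a)+121*n+69*c])
for b in range(0,50,10):
    for k in range(2,11,2):
        d=T(b+k)-T(b); print(b,b+k,'rot',np.round([.996*k,-.09*k],2),'xyz',np.round([.09*d[0],.996*d[0],d[1]],1))
E
```

```text
0 2 rot [ 1.99 -0.18] xyz [-0.2 -2.6  3.9]
0 4 rot [ 3.98 -0.36] xyz [-0.5 -5.3  7.6]
0 6 rot [ 5.98 -0.54] xyz [-0.7 -8.2 11.3]
0 8 rot [ 7.97 -0.72] xyz [ -1.  -11.2  14.8]
0 10 rot [ 9.96 -0.9 ] xyz [ -1.3 -14.3  18.3]
10 12 rot [ 1.99 -0.18] xyz [-0.3 -3.2  3.3]
10 14 rot [ 3.98 -0.36] xyz [-0.6 -6.6  6.6]
10 16 rot [ 5.98 -0.54] xyz [ -0.9 -10.    9.7]
10 18 rot [ 7.97 -0.72] xyz [ -1.2 -13.6  12.7]
10 20 rot [ 9.96 -0.9 ] xyz [ -1.6 -17.2  15.5]
20 22 rot [ 1.99 -0.18] xyz [-0.3 -3.8  2.7]
20 24 rot [ 3.98 -0.36] xyz [-0.7 -7.6  5.3]
20 26 rot [ 5.98 -0.54] xyz [ -1.  -11.5   7.8]
20 28 rot [ 7.97 -0.72] xyz [ -1.4 -15.5  10.1]
20 30 rot [ 9.96 -0.9 ] xyz [ -1.8 -19.6  12.3]
30 32 rot [ 1.99 -0.18] xyz [-0.4 -4.2  2. ]
30 34 rot [ 3.98 -0.36] xyz [-0.8 -8.5  4.3]
30 36 rot [ 5.98 -0.54] xyz [ -1.2 -12.8   6.3]
30 38 rot [ 7.97 -0.72] xyz [ -1.6 -17.3   8.3]
30 40 rot [ 9.96 -0.9 ] xyz [ -2.  -21.8  10. ]
40 42 rot [ 1.99 -0.18] xyz [-0.4 -4.6  1.6]
40 44 rot [ 3.98 -0.36] xyz [-0.8 -9.2  3.1]
40 46 rot [ 5.98 -0.54] xyz [ -1.3 -13.9   4.3]
40 48 rot [ 7.97 -0.72] xyz [ -1.7 -18.6   5.5]
40 50 rot [ 9.96 -0.9 ] xyz [ -2.1 -23.3   6.4]
```

Emit:
{"op": "send_rows", "data": {"series": [{"angular": [2,-0.2,0],"xyz": [-0.2,-2.6,4.1],"fingers": 0},{"angular": [4,-0.4,0],"xyz": [-0.5,-5.3,7.9],"fingers": 0},{"angular": [6,-0.5,0],"xyz": [-0.7,-8.2,11.6],"fingers": 0},{"angular": [8,-0.7,0],"xyz": [-1,-11.2,15.1],"fingers": 0},{"angular": [10,-0.9,0],"xyz": [-1.3,-14.3,18.6],"fingers": 0}]}}

```text
time: 11.35
position: [0.5381, 0.1409, 0.2386]
orientation: [0.995, -0.045, 0.004, -0.089]
contact_force: [1.5, 3.5, -0.0]
width: 0.135
finger_force: 30.0
```

Emit:
{"op": "send_rows", "data": {"series": [{"angular": [0,0,0],"xyz": [0,0,0],"fingers": 0},{"angular": [0,0,0],"xyz": [0,0,0],"fingers": 0},{"angular": [0,0,0],"xyz": [0,0,0],"fingers": 0},{"angular": [0,0,0],"xyz": [0,0,0],"fingers": 0},{"angular": [0,0,0],"xyz": [0,0,0],"fingers": 0}]}}

```text
time: 11.85
position: [0.5382, 0.1409, 0.2382]
orientation: [0.995, -0.044, 0.004, -0.087]
contact_force: [1.9, 4.7, 1.9]
width: 0.132
finger_force: 30.0
```

```bash
python3 st.py
```

```text
11.85 [0.5382 0.1409 0.2382] [1.8716 4.7479 1.8849] [ 0.4167 -0.1338 -0.0921] [ 0.0162  0.1733 -0.9847]
```

Emit:
{"op": "send_rows", "data": {"series": [{"angular": [2,-0.2,0],"xyz": [-0.3,-3,3.7],"fingers": 0},{"angular": [4,-0.4,0],"xyz": [-0.6,-6.2,7.2],"fingers": 0},{"angular": [6,-0.5,0],"xyz": [-0.9,-9.6,10.3],"fingers": 0},{"angular": [8,-0.7,0],"xyz": [-1.2,-13.2,13.3],"fingers": 0},{"angular": [10,-0.9,0],"xyz": [-1.6,-16.7,16.1],"fingers": 0}]}}

```text
time: 12.35
position: [0.5363, 0.1237, 0.2541]
orientation: [0.984, -0.044, 0.008, -0.174]
contact_force: [1.0, 2.2, 0.5]
width: 0.133
finger_force: 30.0
```

Emit:
{"op": "send_rows", "data": {"series": [{"angular": [0,0,0],"xyz": [0,0,0],"fingers": 0},{"angular": [0,0,0],"xyz": [0,0,0],"fingers": 0},{"angular": [0,0,0],"xyz": [0,0,0],"fingers": 0},{"angular": [0,0,0],"xyz": [0,0,0],"fingers": 0},{"angular": [0,0,0],"xyz": [0,0,0],"fingers": 0}]}}

```text
time: 12.85
position: [0.5363, 0.1238, 0.2539]
orientation: [0.984, -0.044, 0.008, -0.174]
contact_force: [0.4, 1.6, -1.7]
width: 0.137
finger_force: 30.0
```

```bash
python3 st.py
```

```text
12.85 [0.5363 0.1238 0.2539] [ 0.4337  1.5788 -1.7076] [-0.1799 -0.1776 -0.0456] [ 0.0303  0.3408 -0.9397]
```

Emit:
{"op": "send_rows", "data": {"series": [{"angular": [2,-0.2,0],"xyz": [-0.3,-3.8,2.7],"fingers": 0},{"angular": [4,-0.4,0],"xyz": [-0.7,-7.6,5.3],"fingers": 0},{"angular": [6,-0.5,0],"xyz": [-1,-11.5,7.8],"fingers": 0},{"angular": [8,-0.7,0],"xyz": [-1.4,-15.5,10.1],"fingers": 0},{"angular": [10,-0.9,0],"xyz": [-1.8,-19.6,12.3],"fingers": 0}]}}

```text
time: 13.35
position: [0.534, 0.1043, 0.2666]
orientation: [0.965, -0.043, 0.011, -0.26]
contact_force: [-0.4, 1.6, 0.7]
width: 0.135
finger_force: 30.0
```

Emit:
{"op": "send_rows", "data": {"series": [{"angular": [0,0,0],"xyz": [0,0,0],"fingers": 0},{"angular": [0,0,0],"xyz": [0,0,0],"fingers": 0},{"angular": [0,0,0],"xyz": [0,0,0],"fingers": 0},{"angular": [0,0,0],"xyz": [0,0,0],"fingers": 0},{"angular": [0,0,0],"xyz": [0,0,0],"fingers": 0}]}}

```text
time: 13.85
position: [0.5344, 0.1042, 0.2662]
orientation: [0.965, -0.043, 0.011, -0.259]
contact_force: [-0.0, -0.3, -1.2]
width: 0.134
finger_force: 30.0
```

```bash
python3 st.py
```

```text
13.85 [0.5344 0.1042 0.2662] [-0.0267 -0.2614 -1.1832] [-0.7351  0.0726 -0.0298] [ 0.0443  0.4985 -0.8657]
```

Emit:
{"op": "send_rows", "data": {"series": [{"angular": [2,-0.2,0],"xyz": [-0.4,-4.2,2],"fingers": 0},{"angular": [4,-0.4,0],"xyz": [-0.8,-8.5,4.2],"fingers": 0},{"angular": [6,-0.5,0],"xyz": [-1.2,-12.8,6.2],"fingers": 0},{"angular": [8,-0.7,0],"xyz": [-1.6,-17.3,8.1],"fingers": 0},{"angular": [10,-0.9,0],"xyz": [-2,-21.8,9.8],"fingers": 0}]}}

```text
time: 14.35
position: [0.5323, 0.0829, 0.2768]
orientation: [0.938, -0.042, 0.015, -0.344]
contact_force: [-1.8, 0.5, 1.8]
width: 0.135
finger_force: 30.0
```

Emit:
{"op": "send_rows", "data": {"series": [{"angular": [0,0,0],"xyz": [0,0,0],"fingers": 0},{"angular": [0,0,0],"xyz": [0,0,0],"fingers": 0},{"angular": [0,0,0],"xyz": [0,0,0],"fingers": 0},{"angular": [0,0,0],"xyz": [0,0,0],"fingers": 0},{"angular": [0,0,0],"xyz": [0,0,0],"fingers": 0}]}}

```text
time: 14.85
position: [0.5323, 0.0831, 0.2767]
orientation: [0.938, -0.042, 0.015, -0.343]
contact_force: [-2.2, 1.1, 5.0]
width: 0.136
finger_force: 30.0
```

```bash
python3 st.py; python3 - <<'E'
from h import *
b=ctrl.grab_frame('scene')[:,:,::-1];a=ctrl.grab_frame('top')[:,:,::-1]
f=lambda im,x,y,w,h,s:cv2.resize(im[y:y+h,x:x+w],None,fx=s,fy=s,interpolation=cv2.INTER_CUBIC)
cv2.imwrite('pics/c4.png',np.hstack([f(b,240,130,200,200,2.0),f(a,210,200,250,160,1.5).copy() if 0 else cv2.copyMakeBorder(f(a,250,200,200,160,2.0),0,80,0,0,cv2.BORDER_CONSTANT)]))
E
```

```text
14.85 [0.5323 0.0831 0.2767] [-2.2006  1.0695  5.0182] [0.1926 0.2283 0.2728] [ 0.0571  0.6427 -0.764 ]
```

View pics/c4.png

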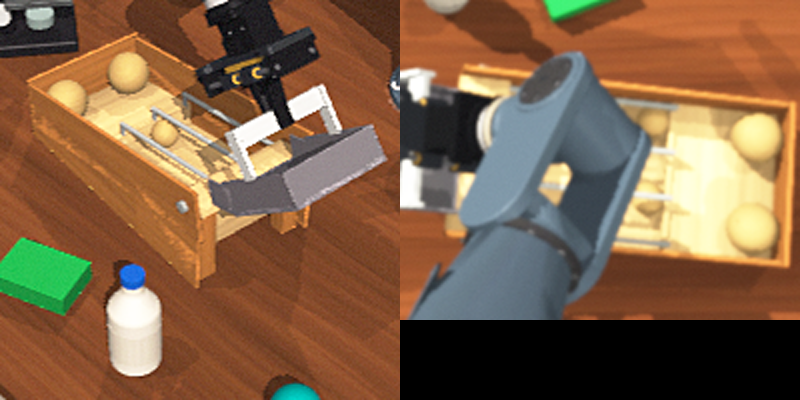

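Emit:
{"op": "send_rows", "data": {"series": [{"angular": [0,0,0],"xyz": [0,2,6],"fingers": 0},{"angular": [0,0,0],"xyz": [0,6,22],"fingers": 0},{"angular": [0,0,0],"xyz": [0,14,44],"fingers": 0},{"angular": [0,0,0],"xyz": [1,28,66],"fingers": 0},{"angular": [0,0,0],"xyz": [1,48,80],"fingers": 0}]}}

```text
time: 15.45
position: [0.535, 0.1298, 0.3583]
orientation: [0.939, -0.043, 0.017, -0.342]
contact_force: [0.6, 0.2, -2.8]
width: 0.138
finger_force: 30.0
```

Emit:
{"op": "send_rows", "data": {"series": [{"angular": [-8,0.7,0],"xyz": [1,28,0],"fingers": 0},{"angular": [-16,1.4,0],"xyz": [2,60,-5],"fingers": 0},{"angular": [-24,2.2,0],"xyz": [3,92,-20],"fingers": 0},{"angular": [-32,2.9,0],"xyz": [4,124,-45],"fingers": 0},{"angular": [-40,3.6,0],"xyz": [4,153,-75],"fingers": 0}]}}

```text
time: 15.95
position: [0.5391, 0.2857, 0.2841]
orientation: [0.999, -0.046, 0.004, 0.001]
contact_force: [0.5, -1.0, -2.8]
width: 0.135
finger_force: 30.0
```

Emit:
{"op": "send_rows", "data": {"series": [{"angular": [0,0,0],"xyz": [0,0,-30],"fingers": 0},{"angular": [0,0,0],"xyz": [0,0,-65],"fingers": 0},{"angular": [0,0,0],"xyz": [0,0,-100],"fingers": 0},{"angular": [0,0,0],"xyz": [0,0,-125],"fingers": 0},{"angular": [0,0,0],"xyz": [0,0,-140],"fingers": 0}]}}

```text
time: 16.45
position: [0.5363, 0.2837, 0.1392]
orientation: [0.999, -0.046, -0.002, 0.0]
contact_force: [-0.1, -0.1, -3.1]
width: 0.136
finger_force: 30.0
```

Emit:
{"op": "send_rows", "data": {"series": [{"angular": [0,0,0],"xyz": [0,0,-20],"fingers": 0},{"angular": [0,0,0],"xyz": [0,0,-30],"fingers": 0},{"angular": [0,0,0],"xyz": [0,0,-33],"fingers": 0},{"angular": [0,0,0],"xyz": [0,0,-33],"fingers": 0},{"angular": [0,0,0],"xyz": [0,0,-33],"fingers": 0}]}}

```text
time: 16.95
position: [0.5385, 0.2838, 0.1094]
orientation: [0.999, -0.045, 0.001, -0.0]
contact_force: [-0.1, -0.7, -3.2]
width: 0.133
finger_force: 30.0
```

```bash
python3 st.py; python3 - <<'E'
from h import *
b=ctrl.grab_frame('scene')[:,:,::-1]
cv2.imwrite('pics/c5.png',cv2.resize(b[130:380,240:540],None,fx=2.4,fy=2.4,interpolation=cv2.INTER_CUBIC))
E
```

```text
16.95 [0.5385 0.2838 0.1094] [-0.1068 -0.6941 -3.2354] [ 0.0328  0.0519 -0.008 ] [ 0.0021  0.0008 -1.    ]
```

View pics/c5.png

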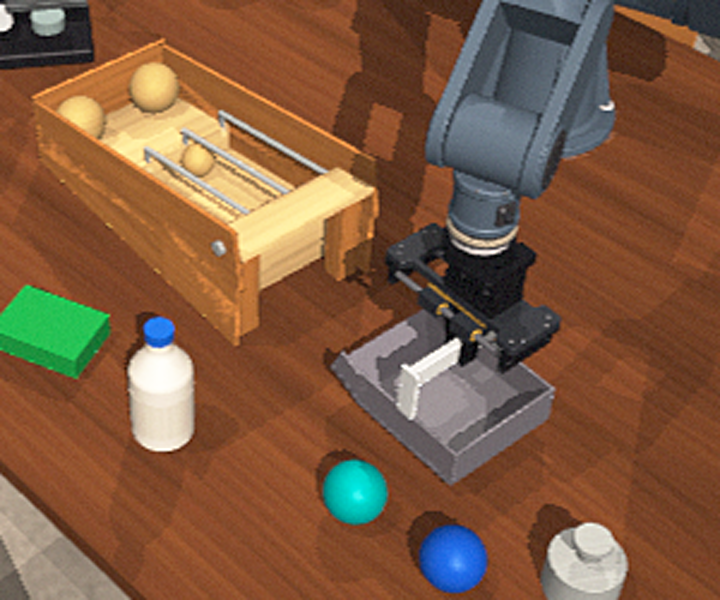

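The tray is empty, level and clear of the look-alikes. I'm lowering it gently.

Emit:
{"op": "send_rows", "data": {"series": [{"angular": [0,0,0],"xyz": [0,0,-5],"fingers": 0},{"angular": [0,0,0],"xyz": [0,0,-10],"fingers": 0},{"angular": [0,0,0],"xyz": [0,0,-14],"fingers": 0},{"angular": [0,0,0],"xyz": [0,0,-16],"fingers": 0},{"angular": [0,0,0],"xyz": [0,0,-17],"fingers": 0}]}}

```text
time: 17.5
position: [0.5373, 0.2834, 0.0908]
orientation: [0.999, -0.045, -0.0, 0.0]
contact_force: [1.2, 0.4, -3.3]
width: 0.136
finger_force: 30.0
```

Emit:
{"op": "send_rows", "data": {"series": [{"angular": [0,0,0],"xyz": [0,0,-0.5],"fingers": 0},{"angular": [0,0,0],"xyz": [0,0,-1],"fingers": 0},{"angular": [0,0,0],"xyz": [0,0,-1.5],"fingers": 0},{"angular": [0,0,0],"xyz": [0,0,-1.5],"fingers": 0},{"angular": [0,0,0],"xyz": [0,0,-1.5],"fingers": 0}]}}

```text
time: 18.0
position: [0.5375, 0.2837, 0.0905]
orientation: [0.999, -0.045, 0.0, -0.0]
contact_force: [-2.2, 1.5, 3.9]
width: 0.133
finger_force: 30.0
```

```bash
python3 st.py
```

```text
18.0 [0.5375 0.2837 0.0905] [-2.1941  1.4785  3.883 ] [ 0.0292  0.4818 -0.0372] [ 0.0003  0.0003 -1.    ]
```

Emit:
{"op": "send_rows", "data": {"series": [{"angular": [0,0,0],"xyz": [0,0,0.5],"fingers": 15},{"angular": [0,0,0],"xyz": [0,0,0.5],"fingers": 25},{"angular": [0,0,0],"xyz": [0,0,0.5],"fingers": 40},{"angular": [0,0,0],"xyz": [0,0,0.5],"fingers": 45},{"angular": [0,0,0],"xyz": [0,0,0.5],"fingers": 45}]}}

```text
time: 18.5
position: [0.5377, 0.2834, 0.0902]
orientation: [0.999, -0.045, 0.0, 0.0]
contact_force: [-0.3, -0.3, 0.4]
width: 0.404
finger_force: 0.0
```

Emit:
{"op": "send_rows", "data": {"series": [{"angular": [0,0,0],"xyz": [0,0,0],"fingers": 45},{"angular": [0,0,0],"xyz": [0,0,10],"fingers": 45},{"angular": [0,0,0],"xyz": [0,0,30],"fingers": 45},{"angular": [0,0,0],"xyz": [0,0,60],"fingers": 45},{"angular": [0,0,0],"xyz": [0,0,95],"fingers": 45}]}}

```text
time: 19.0
position: [0.5368, 0.2833, 0.186]
orientation: [0.999, -0.045, -0.001, 0.0]
contact_force: [0.4, 0.6, 0.6]
width: 0.445
finger_force: 0.0
```

Emit:
{"op": "send_rows", "data": {"series": [{"angular": [0,0,0],"xyz": [0,0,30],"fingers": 45},{"angular": [0,0,0],"xyz": [-10,0,60],"fingers": 45},{"angular": [0,0,0],"xyz": [-20,0,80],"fingers": 45},{"angular": [0,0,0],"xyz": [-20,0,80],"fingers": 45},{"angular": [0,0,0],"xyz": [-20,0,80],"fingers": 45}]}}

```text
time: 19.5
position: [0.5176, 0.2835, 0.2658]
orientation: [0.999, -0.045, 0.001, -0.0]
contact_force: [0.8, 0.0, -0.9]
width: 0.45
finger_force: 0.0
```

```bash
python3 st.py; python3 - <<'E'
from h import *
b=ctrl.grab_frame('scene')[:,:,::-1];a=ctrl.grab_frame('top')[:,:,::-1]
cv2.imwrite('pics/c6.png',np.vstack([cv2.resize(b[130:390,140:540],None,fx=1.2,fy=1.2),cv2.resize(a[150:380,90:490],None,fx=1.2,fy=1.2)]))
E
```

```text
19.5 [0.5176 0.2835 0.2658] [ 0.7791  0.0436 -0.9077] [ 0.0143 -0.0034 -0.0276] [ 0.0013  0.0003 -1.    ]
```

View pics/c6.png

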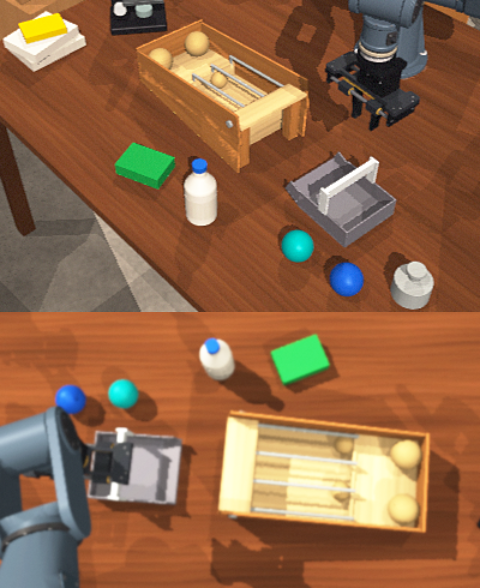

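The tray stands empty and level. Both large balls are in the end lane and both small ones are under the rods, so I'm handing in.

```bash
python3 -c "
from station import ctrl;print(ctrl.finish_job())"
```

```text
the job is handed in; nothing more can be done
None
```

The job is handed in, at about 20 s of the 56 s: both large balls are in the end lane, both small ones are in the lower lane, and the empty tray stands level on the bench, released. The bystanders and look-alikes look undisturbed, and the contact force I read on the board stayed around 8 N.

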